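# Unlock and lift off the hot steriliser lid with the lid lifter

## Task

The steriliser's lid is hot, so keep the gripper off it: take the lid lifter from its stand, hook the lid's loop at its middle, and draw the lid gently along its rails until you feel it meet the red stop, which frees it from the rail lips (do not force it). Lift it off level, set it down softly and flat on the middle of the wooden trivet, unhook the lifter and put it back upright in its stand, fully seated. Leave the vial, jar and bowl where they are.

Things in the scene. Friction and masses are not known exactly. Their poses are not given: they have to be found in the camera images.
- steriliser: Small bench steriliser, fixed steel box 230 (x) x 150 (y) x 80 mm high, its flat top holding the lid over an open basin. Origin: centre of its underside; its -x side (black control panel) faces roughly to the robot. Lips on its rails keep the lid from rising until the lid has been drawn along -x to within 3 mm of the red stop; then both ears are clear of the lips.
- steriliser_top (a point): Centre of the steriliser's top face, axes as its body. Here a frame (not measured) is clamped rigidly, anywhere +-30 mm along x: blue rails along x at y = +-70 mm (3 mm side play to the lid), a red stop bar 18 mm high across its -x end, 9 to 73 mm from the lid's near edge at the start, and a lip 72 mm long on each rail, 2.5 mm above the lid's ear.
- lid: Hot flat lid, bare aluminium plate 130 (x) x 110 (y) x 6 mm, with an ear 16 mm long sticking out 10 mm at the middle of each y side; 0.3 to 0.5 kg, its centre of mass on its centre line. Origin: centre of its underside; x as the steriliser's x, z up. It lies on the steriliser's top, its ears under the rail lips.
- lid_loop (a point): Centre of the straight top bar of the lid's dark steel loop handle, 42 mm above the lid's underside. The bar runs along the lid's y, 8 mm thick, over the lid's middle; 32 mm of free height between the lid's top and the bar, 60 mm free between the two posts. Frame axes as the lid's.
- lifter: Lid lifter, 129 mm tall, 0.16 kg, standing upright in its stand at the start. From the bottom: a steel hook, a shank, a flat shoulder plate 56 (x) x 50 (y) x 5 mm with its underside 64 mm up, a blue handle. Origin: underside of the hook's foot, below the handle's centre. z up along the handle; x is the way the hook's upturned tip points (red marks on the shoulder and handle top are on this side).
- lifter_grip (a point): Centre of the lifter's blue handle block (20 mm along x, 34 mm along y, 60 mm tall, on top of the shoulder plate), 99 mm above the hook's underside. Axes as the lifter's.
- lifter_hook (a point): Middle of the floor of the lifter's hook, straight below the handle's centre, 6 mm above the hook's underside. The foot is 6 mm thick and 16 mm wide (y); the trough is 14 mm wide along x, between the shank (from x = -7 to -15 mm) and the upturned tip (x = 7 to 12 mm), which rises 8 mm above the floor. Axes as the lifter's.
- stand: White lifter stand, fixed: top plate 80 (x) x 70 (y) mm at 82 mm height on four thin posts over a base plate 6 mm thick, with a hole 40 (x) x 26 (y) mm in the plate's middle. The lifter's hook hangs down through the hole and its shoulder plate rests on the plate, the lifter's origin then 18 mm above the stand's. Origin: centre of its underside. At the start the lifter's x is along the stand's x.
- trivet: Wooden slatted cooling trivet, fixed, 190 (x) x 180 (y) mm, flat top at 25 mm. Origin: centre of its underside.
- vial: Amber glass bottle, 40 mm across, 85 mm tall, bystander. Origin: centre of its underside.
- jar: White plastic jar with green cap, 48 mm across, 60 mm tall, bystander. Origin: centre of its underside.
- bowl: Small steel bowl, 84 mm across, 34 mm tall, bystander. Origin: centre of its underside.
Not all that is in view belongs to the job. What is shaped like the lifter but green or yellow is not meant. There is more than one size of the lid; the job needs the smaller.

How it is judged:
By the outcome, as a careful person would: the job done as asked, in the order asked, and still so for the second after the job is handed in, with the robot touching nothing.
It also fails if it takes over 72 s, if anything falls off the work surface, if the arm or the gripper's body presses on something with over 40 N, if the wrist force passes 120 N, or if a joint passes its speed limit or range.

## Robot

A 6-joint arm with a two-finger parallel gripper is mounted at the origin on the work surface. World frame = base frame: x ahead of the robot, y to its left, z up, the work surface at z = 0. Lengths are in m, angles in rad, forces in N, time in s.
With the tool pointing down it reaches from about 0.325 to 0.775 m from the base axis. Payload 5.5 kg.
Tool frame: the origin (TCP) lies midway between the tips of the shut fingers; the grasp point (between the pads) lies 19 mm behind it (bot.grip_depth is the distance from the TCP to the grasp point, in m); z points along the fingers, x is the direction in which the jaws open and shut, and the axes are right-handed (so a half turn about z gives the same grasp; the last joint's range is limited). The gripper opens to 88 mm and grips with 3 to 60 N. Pads are 20 mm wide; open, the fingers measure 115 mm over their backs; the gripper's body (75 mm by 178 mm) begins 61 mm behind the grasp point.
Start: joints at [-1.316, 0.091, 1.231, -0, 1.82, -0.057], TCP at [0.184, -0.571, 0.223] pointing down, gripper open.
Joint ranges: [-2.87, 2.87], [-0.86, 2.18], [0.17, 2.46], [-1.51, 4.65], [0.06, 2.69], [-2.65, 2.65]. Speed limits (rad/s): [2.57, 2.57, 3.01, 3.14, 3.14, 3.14].

## Interface

Orientations are given as a unit quaternion [x, y, z, w].
In Python, from bench import bot gives the robot as it stands.
- The arm moves only by the shell command python3 -m creep 'ROWS'. ROWS is JSON, a list of rows, each a list of 3 entries, a list of its own where there are three numbers: the finger opening in cm, from 0 to 8.78, then the shift along the tool's x, y, z in cm, then the turn, a rotation vector about the tool's x, y, z in units of 10 degrees (1.0 is 10 degrees). In form: [[fingers, [dx, dy, dz], [rx, ry, rz]], ...]. A call has 1 to 20 rows; each row shifts and turns the pose as measured when the row begins, along the tool's axes as they then stand; what a row does not reach is not made up. A row lasts 1/8 s, in which the tool goes at most 62.5 mm and 10.7 degrees, less where a joint would pass 70% of its speed; a pose out of reach is approached as far as the arm can. A call with a gripper value outside its range is refused whole. The fingers move at their own pace and stop on an object; the grip force is fixed at half the most. Time passes only in rows, so rows that do not move let the fingers close. It gives the time, the measured TCP pose, the force and the opening at its end, in the units of the state.
- bot.read_state(): the state, without advancing time (a new reading comes with each control period).
- bot.capture(name): name is "side" or "top"; returns (picture, depth): 480x640x3 uint8, red, green, blue; 480x640 float32, m along the optical axis (not along the pixel's ray), 0 where there is no reading.
- bot.camera_info(name): a dict with "fx", "fy", "cx", "cy" (pixels), "eye" and "attitude" of the camera in the world. Camera axes: x right, y down, z forward; pixel columns grow to the right and rows downward; lengths in m; the calibration is good to about 2 mm. A picture is of the moment at which its call begins. camera_info takes no time and is no camera call.
- bot.job_done(): hands the job in, once; it reports no verdict.
The state is a dict: "clock": time; "joints": joint angles; "qd": joint speeds; "joint_efforts": joint torques, N m; "ee_pos": TCP position; "ee_rot": TCP orientation; "wrist_force": force on the tool from outside, world axes, zero at the start; "ft_torque": the same for the moment, N m; "gripper_width": finger opening in m.
Only numpy, scipy, OpenCV 4.12 (cv2) and the standard library are available. Lean on these libraries where they do the work, as an engineer would, in place of code of your own. Each camera call takes 0.05 s, during which the arm holds its last target. There are 200 camera calls.

## Working session

There is one attempt and no reset: what is moved stays moved. The work goes in short steps, Python scripts to look and compute and a shell command to move; the robot and the scene stay as the last step left them, time stands still between calls to the robot, and variables do not carry over. Pictures are saved under pics/ and viewed, about 8 in all and at most 12, crops included, and the job is handed in when it is done.

```bash
mkdir -p pics; cat > h.py <<'E'
import numpy as np, cv2
from bench import bot
from scipy.spatial.transform import Rotation as R
def cam(n):
    i=bot.camera_info(n); a=np.array(i['attitude'],float)
    M=a if a.shape==(3,3) else R.from_quat(a).as_matrix()
    return i,M,np.array(i['eye'])
def ray(n,u,v,z):
    i,M,e=cam(n); d=M@np.array([(u-i['cx'])/i['fx'],(v-i['cy'])/i['fy'],1]); return e+d*(z-e[2])/d[2]
def cloud(n,D):
    i,M,e=cam(n); v,u=np.mgrid[:480,:640]
    P=np.stack([(u-i['cx'])/i['fx']*D,(v-i['cy'])/i['fy']*D,D],-1)@M.T+e
    P[D==0]=np.nan; return P
def proj(n,p):
    i,M,e=cam(n); c=M.T@(np.array(p)-e); return c[0]/c[2]*i['fx']+i['cx'],c[1]/c[2]*i['fy']+i['cy']
def st():
    s=bot.read_state(); print({k:(np.round(v,4).tolist()) for k,v in s.items()})
    return s
E
python3 - <<'E'
from h import *
for n in('top','side'):
    p,d=bot.capture(n); cv2.imwrite(f'pics/{n}0.png',p[:,:,::-1]); np.savez(f'{n}0.npz',p=p,d=d); print(bot.camera_info(n))
st()
E
```

```text
{'fx': 521.3361100849528, 'fy': 521.3361100849528, 'cx': 314.5105663731526, 'cy': 242.1036372779474, 'eye': array([ 0.44227344, -0.10010476,  1.27574349]), 'attitude': array([-0.7007468 ,  0.71175448, -0.03260086,  0.03600918])}
{'fx': 528.4503717798736, 'fy': 528.4503717798736, 'cx': 315.35252426224685, 'cy': 230.00774004497816, 'eye': array([0.11345303, 0.68112843, 0.68406899]), 'attitude': array([-0.2300454 ,  0.85276902, -0.4536342 ,  0.11865972])}
{'clock': 0.1, 'joints': [-1.3157, 0.0918, 1.2318, 0.0, 1.8198, -0.0567], 'qd': [0.0005, -0.0025, -0.0024, 0.0012, 0.0002, -0.0006], 'joint_efforts': [0.0023, -44.7858, -40.7571, 0.0701, 0.0284, -0.0001], 'ee_pos': [0.184, -0.5708, 0.2216], 'ee_rot': [0.8083, -0.5887, -0.0007, -0.0006], 'wrist_force': [0.7739, -0.5221, 0.0128], 'ft_torque': [0.0089, 0.0025, -0.0073], 'gripper_width': 0.0872}
```

View pics/top0.png

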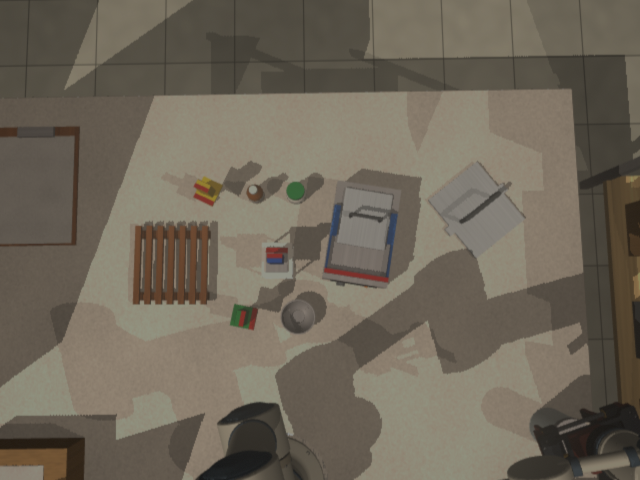

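View pics/side0.png

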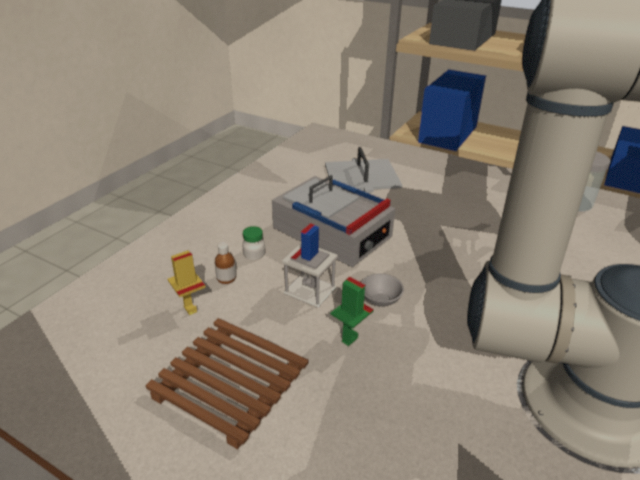

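Candidates by top pixel: lifters are blue at (277,257) in the white stand, yellow at (207,190) and green at (243,317). Lids are the small one on the steriliser (368,217) and the large one on the table (477,208). I choose the blue lifter and the lid on the steriliser, and will check them in one crop.

```bash
python3 - <<'E'
from h import *
z=np.load('top0.npz'); p,d=z['p'],z['d']
a=cv2.resize(p[175:300,225:410],None,fx=4.2,fy=4.2,interpolation=cv2.INTER_CUBIC); cv2.imwrite('pics/crop1.png',a[:,:,::-1])
P=cloud('top',d); hsv=cv2.cvtColor(p,cv2.COLOR_RGB2HSV)
def rect(m,name,zz=None):
    m=m.astype(np.uint8); cs=cv2.findContours(m,0,2)[0]; c=max(cs,key=cv2.contourArea)
    mm=np.zeros_like(m); cv2.drawContours(mm,[c],-1,1,-1); q=P[(mm>0)&(m>0)]; zz=np.nanmedian(q[:,2]) if zz is None else zz
    w=np.array([ray('top',u,v,zz)[:2] for u,v in c[:,0].astype(float)],np.float32)
    r=cv2.minAreaRect(w); print(name,'px',np.round(c[:,0].mean(0)),'z',round(float(zz),4),'c',np.round(r[0],4),'size',np.round(r[1],4),'ang',round(r[2],2)); return r
v,u=np.mgrid[:480,:640]
box=lambda a,b,c,e:(u>=a)&(u<b)&(v>=c)&(v<e)
Z=P[...,2]
H,S,V=hsv[...,0],hsv[...,1],hsv[...,2]
blue=(H>100)&(H<130)&(S>90); red=((H<8)|(H>172))&(S>120)
rect((blue|red)&box(255,300,235,285)&(Z>.12),'handle top')
rect(red&box(255,300,235,285)&(Z>.12),'red top')
rect(red&box(255,300,235,285)&(Z<.12),'red shoulder')
rect(box(250,300,230,290)&(Z>.07)&(Z<.1),'stand plate',.082)
rect(box(310,410,170,300)&(Z>.06),'steril')
rect(red&box(310,410,250,300),'stop')
rect(box(330,400,180,260)&(Z>.108),'loop')
rect(box(125,220,210,310)&(Z>.015),'trivet',.025)
for y0 in [(355,195),(385,195),(365,235),(350,240),(380,190),(368,213),(277,257),(365,275)]: print(y0,np.round(P[y0[1],y0[0]],4))
E
```

```text
handle top px [273. 261.] z 0.146 c [ 0.5136 -0.0069] size [0.0305 0.0065] ang 89.1
red top px [273. 256.] z 0.1469 c [ 0.5244 -0.0071] size [0.0305 0.0065] ang 89.1
red shoulder px [275. 251.] z 0.0871 c [ 0.5402 -0.0068] size [0.0458 0.0115] ang 89.1
stand plate px [271. 264.] z 0.082 c [ 0.5188 -0.0065] size [0.0687 0.0781] ang 89.11
steril px [358. 245.] z 0.0832 c [ 0.575  -0.2038] size [0.1497 0.2323] ang 80.02
stop px [354. 274.] z 0.0966 c [ 0.4823 -0.187 ] size [0.1441 0.0095] ang 80.02
loop px [366. 217.] z 0.1237 c [ 0.6097 -0.21  ] size [0.0746 0.0093] ang 79.5
trivet px [178. 262.] z 0.025 c [0.5149 0.251 ] size [0.18   0.1877] ang 89.08
(355, 195) [ 0.6674 -0.1911  0.0791]
(385, 195) [ 0.665  -0.2598  0.086 ]
(365, 235) [ 0.5726 -0.2113  0.087 ]
(350, 240) [ 0.5617 -0.1767  0.0864]
(380, 190) [ 0.6782 -0.2495  0.0793]
(368, 213) [ 0.624  -0.2198  0.0831]
(277, 257) [ 0.5209 -0.0137  0.1486]
(365, 275) [ 0.4807 -0.2079  0.0987]
```

View pics/crop1.png

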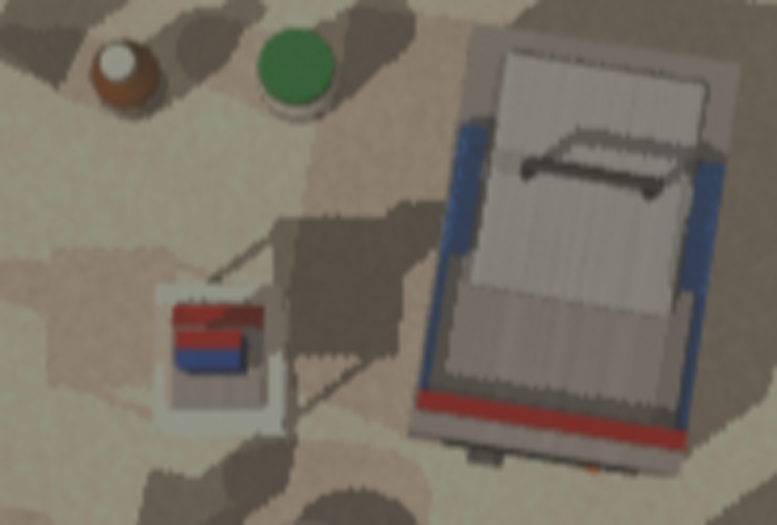

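The crop confirms it: the blue handle (crop 210,345) has its red marks on the far (+x) side, and the small lid's loop bar is at crop (590,180). Both are at yaw about -10° (steriliser) and -1° (stand). First I turn the wrist.

```bash
cat >> h.py <<'E'
def to(pos,yaw,n=1):
    s=bot.read_state(); Rt=R.from_quat(s['ee_rot']); y=np.radians(yaw)
    G=R.from_matrix(np.array([[np.cos(y),np.sin(y),0],[np.sin(y),-np.cos(y),0],[0,0,-1]]))
    d=Rt.inv().apply(np.array(pos)-s['ee_pos'])*100; r=np.degrees((Rt.inv()*G).as_rotvec())/10
    print('t',round(s['clock'],2),'pos',np.round(s['ee_pos'],4),'shift cm',np.round(d,2),'turn',np.round(r,2),'per row',np.round(d/n,2),np.round(r/n,2),'F',np.round(s['wrist_force'],2),'T',np.round(s['ft_torque'],2),'w',round(float(s['gripper_width']),4))
E
python3 -m creep '[[8.7,[0,0,0],[0,0,-0.95]],[8.7,[0,0,0],[0,0,-0.95]],[8.7,[0,0,0],[0,0,-0.95]],[8.7,[0,0,0],[0,0,-0.95]],[8.7,[0,0,0],[0,0,-0.95]],[8.7,[0,0,0],[0,0,-0.95]],[8.7,[0,0,0],[0,0,-0.95]],[8.7,[0,0,0],[0,0,-0.5]]]'
python3 -c "
from h import *
to([.518,-.007,.22],-.9,14)"
```

```text
clock: 1.1
ee_pos: [0.1836, -0.5693, 0.2161]
ee_rot: [1.0, 0.015, -0.001, -0.005]
wrist_force: [-0.8, 0.2, 0.0]
gripper_width: 0.0871
t 1.1 pos [ 0.1836 -0.5693  0.2161] shift cm [ 35.12 -55.2    0.13] turn [-0.06  0.02  0.26] per row [ 2.51 -3.94  0.01] [-0.    0.    0.02] F [-0.84  0.15  0.03] T [-0.01 -0.08  0.05] w 0.0871
```

```bash
python3 -m creep '[[8.7,[2.5,-4,-0.1],[0,0,0.1]],[8.7,[2.5,-4,-0.1],[0,0,0.1]],[8.7,[2.5,-4,-0.1],[0,0,0.1]],[8.7,[2.5,-4,-0.1],[0,0,0]],[8.7,[2.5,-4,-0.1],[0,0,0]],[8.7,[2.5,-4,-0.1],[0,0,0]],[8.7,[2.5,-4,-0.1],[0,0,0]],[8.7,[2.5,-4,-0.1],[0,0,0]],[8.7,[2.5,-4,-0.1],[0,0,0]],[8.7,[2.5,-4,-0.1],[0,0,0]],[8.7,[2.5,-4,-0.1],[0,0,0]],[8.7,[2.5,-4,-0.1],[0,0,0]],[8.7,[2.5,-4,-0.1],[0,0,0]]]'
python3 -c "
from h import *
to([.518,-.007,.2],-.9,1)"
```

```text
clock: 2.72
ee_pos: [0.5234, -0.0393, 0.2283]
ee_rot: [1.0, -0.015, -0.005, -0.009]
wrist_force: [1.2, -0.7, -1.0]
gripper_width: 0.0868
t 2.73 pos [ 0.5234 -0.0393  0.2283] shift cm [-0.61 -3.16  2.9 ] turn [-0.11  0.05 -0.08] per row [-0.61 -3.16  2.9 ] [-0.11  0.05 -0.08] F [ 1.22 -0.72 -1.01] T [-0.08 -0.06  0.02] w 0.0868
```

```bash
python3 -m creep '[[8.7,[-0.3,-1.6,1.2],[-0.1,0,-0.1]],[8.7,[-0.2,-1.2,1.2],[0,0,0]],[8.7,[0,0,0],[0,0,0]],[8.7,[0,0,0],[0,0,0]]]'
python3 -c "
from h import *
to([.518,-.007,.098],-.9,1)"
```

```text
clock: 3.22
ee_pos: [0.519, -0.0079, 0.202]
ee_rot: [1.0, -0.004, -0.006, -0.001]
wrist_force: [0.1, 0.0, -0.5]
gripper_width: 0.087
t 3.23 pos [ 0.519  -0.0079  0.202 ] shift cm [ 0.03 -0.07 10.4 ] turn [-0.01  0.07  0.04] per row [ 0.03 -0.07 10.4 ] [-0.01  0.07  0.04] F [ 0.11  0.03 -0.48] T [-0.13 -0.02  0.03] w 0.087
```

```bash
python3 -m creep '[[8.7,[0,-0.05,2],[0,0.05,0]],[8.7,[0,0,2],[0,0,0]],[8.7,[0,0,2],[0,0,0]],[8.7,[0,0,2],[0,0,0]],[8.7,[0,0,1.2],[0,0,0]],[8.7,[0,0,0.5],[0,0,0]],[8.7,[0,0,0],[0,0,0]]]'
python3 -c "
from h import *
to([.518,-.007,.098],-.9,1)
p,d=bot.capture('side'); a=cv2.resize(p[190:330,220:420],None,fx=4,fy=4); cv2.imwrite('pics/s1.png',a[:,:,::-1])"
```

```text
clock: 4.1
ee_pos: [0.519, -0.0108, 0.1017]
ee_rot: [1.0, -0.007, -0.001, -0.001]
wrist_force: [-0.6, -0.6, 0.3]
gripper_width: 0.0869
t 4.1 pos [ 0.519  -0.0108  0.1017] shift cm [-0.1  -0.38  0.37] turn [-0.01  0.01  0.01] per row [-0.1  -0.38  0.37] [-0.01  0.01  0.01] F [-0.62 -0.63  0.27] T [-0.04 -0.01 -0.01] w 0.0869
```

View pics/s1.png

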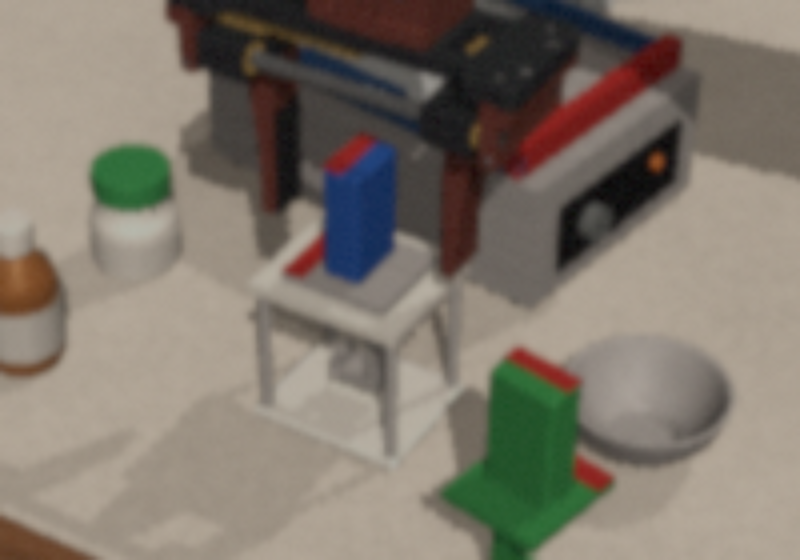

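The side view shows the fingers at crop (275,190) and (460,240), straddling the blue handle at (360,215) without touching. I correct by 4 mm and close.

```bash
python3 -m creep '[[8.7,[-0.1,-0.4,0.3],[0,0,0]],[8.7,[0,-0.05,0],[0,0,0]],[2.5,[0,0,0],[0,0,0]],[1,[0,0,0],[0,0,0]],[1,[0,0,0],[0,0,0]],[1,[0,0,0],[0,0,0]],[1,[0,0,0],[0,0,0]],[1,[0,0,0],[0,0,0]]]'
python3 -c "
from h import *
to([.518,-.007,.178],-.9,1)"
```

```text
clock: 5.15
ee_pos: [0.5192, -0.006, 0.1011]
ee_rot: [1.0, -0.007, 0.002, -0.001]
wrist_force: [-0.2, -0.1, -0.2]
gripper_width: 0.0305
t 5.15 pos [ 0.5192 -0.006   0.1011] shift cm [-0.1   0.1  -7.69] turn [-0.01 -0.02  0.01] per row [-0.1   0.1  -7.69] [-0.01 -0.02  0.01] F [-0.15 -0.08 -0.21] T [-0.05 -0.07  0.04] w 0.0305
```

Still closing, so a few more rows.

```bash
python3 -m creep '[[1,[0,0,0.15],[0,0,0]],[1,[0,0,0],[0,0,0]],[1,[0,0,0],[0,0,0]],[1,[0,0,0],[0,0,0]]]'
python3 -c "
from h import *
to([.518,-.007,.178],-.9,1)"
```

```text
clock: 5.65
ee_pos: [0.5196, -0.006, 0.0998]
ee_rot: [1.0, -0.007, 0.002, -0.001]
wrist_force: [1.0, -0.5, 0.9]
gripper_width: 0.0198
t 5.65 pos [ 0.5196 -0.006   0.0998] shift cm [-0.12  0.1  -7.82] turn [-0.01 -0.02  0.01] per row [-0.12  0.1  -7.82] [-0.01 -0.02  0.01] F [ 0.97 -0.47  0.86] T [-0.06 -0.1   0.02] w 0.0198
```

```bash
python3 -m creep '[[1,[0,0,-0.8],[0,0,0]],[1,[0,0,-1.2],[0,0,0]],[1,[0,0,-1.2],[0,0,0]],[1,[0,0,-1.2],[0,0,0]],[1,[0,0,-1.2],[0,0,0]],[1,[0,0,-1.2],[0,0,0]],[1,[0,0,-1.2],[0,0,0]]]'
python3 -m creep '[[1,[0,0,-1.5],[0,0,0]],[1,[0,0,-1.5],[0,0,0]],[1,[0,0,-1.5],[0,0,0]],[1,[0,0,-1.2],[0,0,0]],[1,[0,0,0],[0,0,0]]]'
python3 -c "
from h import *
to([.582,-.205,.235],-10,6)"
```

```text
clock: 6.52
ee_pos: [0.5187, -0.006, 0.1846]
ee_rot: [1.0, -0.007, 0.001, -0.001]
wrist_force: [1.5, 0.2, -2.2]
gripper_width: 0.0198
clock: 7.15
ee_pos: [0.519, -0.0062, 0.2475]
ee_rot: [1.0, -0.007, 0.003, -0.001]
wrist_force: [-0.7, 0.1, -1.5]
gripper_width: 0.0198
t 7.15 pos [ 0.519  -0.0062  0.2475] shift cm [ 6.57 19.8   1.26] turn [-0.01 -0.03  0.92] per row [1.09 3.3  0.21] [-0.   -0.    0.15] F [-0.67  0.13 -1.53] T [-0.07 -0.07  0.01] w 0.0198
```

```bash
python3 -m creep '[[1,[0.9,2.5,0],[0,0,0.15]],[1,[0.9,2.9,0],[0,0,0.15]],[1,[0.8,2.9,0],[0,0,0.15]],[1,[0.8,2.9,0],[0,0,0.15]],[1,[0.7,2.9,0],[0,0,0.15]],[1,[0.6,2.4,0],[0,0,0.15]],[1,[0.3,1.2,0.3],[0,0,0]],[1,[0,0,0],[0,0,0]],[1,[0,0,0],[0,0,0]]]'
python3 -c "
from h import *
to([.582,-.205,.235],-10,1)"
```

```text
clock: 8.28
ee_pos: [0.5535, -0.1897, 0.2378]
ee_rot: [0.996, -0.086, -0.002, -0.003]
wrist_force: [-0.5, -0.2, -1.5]
gripper_width: 0.0195
t 8.28 pos [ 0.5535 -0.1897  0.2378] shift cm [3.07 1.02 0.26] turn [-0.03  0.03  0.01] per row [3.07 1.02 0.26] [-0.03  0.03  0.01] F [-0.53 -0.2  -1.5 ] T [ 0.01 -0.06  0.01] w 0.0195
```

```bash
python3 -m creep '[[1,[1.5,0.5,0],[0,0,0]],[1,[1.4,0.5,0],[0,0,0]],[1,[0,0,0.8],[0,0,0]],[1,[0,0,0.8],[0,0,0]],[1,[0,0,0],[0,0,0]]]'
python3 -c "
from h import *
to([.582,-.205,.176],-10,1)
p,d=bot.capture('side'); s=bot.read_state()
p=p[140:270,260:420]; cv2.imwrite('pics/s2.png',cv2.resize(p,None,fx=4.6,fy=4.6)[:,:,::-1])"
```

```text
clock: 8.9
ee_pos: [0.5805, -0.2, 0.2211]
ee_rot: [0.997, -0.083, -0.002, -0.003]
wrist_force: [-0.7, -0.1, -3.0]
gripper_width: 0.0196
t 8.9 pos [ 0.5805 -0.2     0.2211] shift cm [0.25 0.49 4.51] turn [-0.03  0.03  0.05] per row [0.25 0.49 4.51] [-0.03  0.03  0.05] F [-0.71 -0.13 -2.96] T [-0.07 -0.07  0.01] w 0.0196
```

View pics/s2.png

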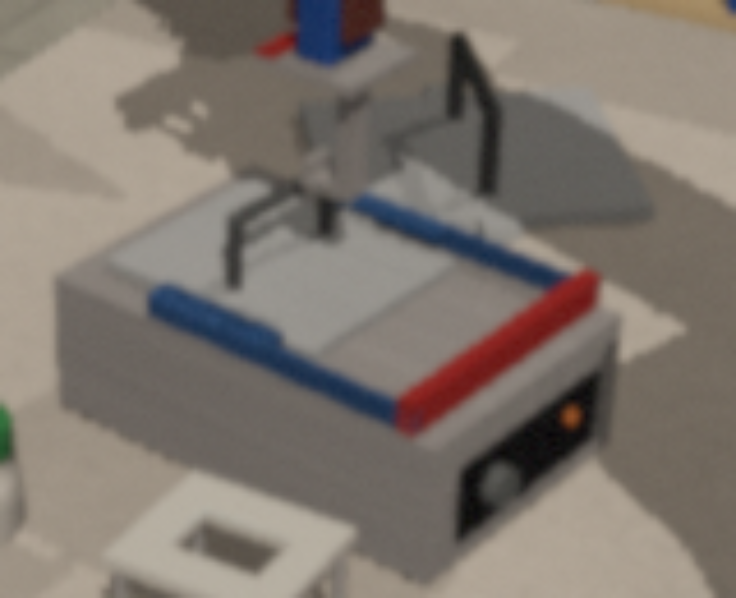

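The side view shows the lifter's hook (crop 340,165) above and on the stop side of the loop bar (270,205). I lower it into the gap.

```bash
python3 -m creep '[[1,[0.1,0.4,0.5],[0,0,0.05]],[1,[0,0.1,1],[0,0,0]],[1,[0,0,1],[0,0,0]],[1,[0,0,1],[0,0,0]],[1,[0,0,0.6],[0,0,0]],[1,[0,0,0],[0,0,0]]]'
python3 -c "
from h import *
to([.6097,-.210,.176],-10,1)"
```

```text
clock: 9.7
ee_pos: [0.58, -0.2052, 0.1775]
ee_rot: [0.996, -0.088, -0.002, -0.003]
wrist_force: [-0.9, -0.2, -1.8]
gripper_width: 0.0195
t 9.7 pos [ 0.58   -0.2052  0.1775] shift cm [ 3.01 -0.05  0.14] turn [-0.03  0.03 -0.01] per row [ 3.01 -0.05  0.14] [-0.03  0.03 -0.01] F [-0.87 -0.17 -1.81] T [-0.05 -0.06  0.05] w 0.0195
```

```bash
python3 -m creep '[[1,[0.7,0,0.15],[0,0,0]],[1,[0.8,0,0],[0,0,0]],[1,[0.8,0,0],[0,0,0]],[1,[0.5,0,0],[0,0,0]],[1,[0,0,0],[0,0,0]]]'
python3 -c "
from h import *
to([.6097,-.210,.176],-10,1)
p,d=bot.capture('side')
p=p[140:230,280:400]; cv2.imwrite('pics/s3.png',cv2.resize(p,None,fx=6,fy=6,interpolation=cv2.INTER_CUBIC)[:,:,::-1])"
```

```text
clock: 10.32
ee_pos: [0.6105, -0.2106, 0.1769]
ee_rot: [0.996, -0.088, -0.001, -0.003]
wrist_force: [0.1, -0.2, -1.4]
gripper_width: 0.0202
t 10.32 pos [ 0.6105 -0.2106  0.1769] shift cm [-0.09 -0.05  0.09] turn [-0.03  0.02 -0.01] per row [-0.09 -0.05  0.09] [-0.03  0.02 -0.01] F [ 0.13 -0.24 -1.35] T [-0.04  0.   -0.04] w 0.0202
```

View pics/s3.png

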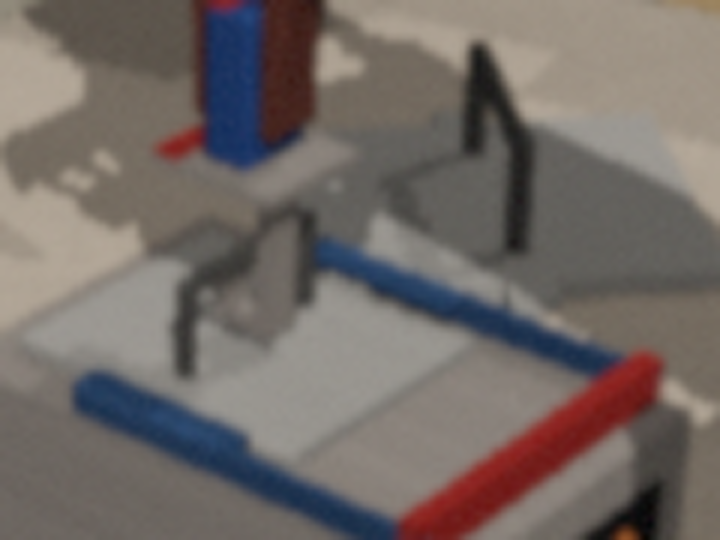

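The hook foot is under the bar (shank at crop 265,270, between posts 185 and 305). I raise it to catch the bar in the trough, then begin drawing.

```bash
python3 -m creep '[[1,[0,0,-0.6],[0,0,0]],[1,[0,0,-0.6],[0,0,0]],[1,[0,0,0],[0,0,0]]]'
python3 -c "
from h import *
to([.6097,-.210,.190],-10,1)"
```

```text
clock: 10.75
ee_pos: [0.6102, -0.2107, 0.1905]
ee_rot: [0.996, -0.088, -0.001, -0.003]
wrist_force: [0.9, -0.0, -2.4]
gripper_width: 0.0199
t 10.75 pos [ 0.6102 -0.2107  0.1905] shift cm [-0.06 -0.06  0.05] turn [-0.03  0.01 -0.01] per row [-0.06 -0.06  0.05] [-0.03  0.01 -0.01] F [ 0.88 -0.03 -2.39] T [-0.04 -0.13  0.03] w 0.0199
```

```bash
python3 -m creep '[[1,[-0.4,0,0],[0,0,0]],[1,[-0.5,0,0],[0,0,0]],[1,[-0.5,0,0],[0,0,0]],[1,[-0.5,0,0],[0,0,0]],[1,[-0.5,0,0],[0,0,0]],[1,[-0.5,0,0],[0,0,0]],[1,[-0.5,0,0],[0,0,0]],[1,[-0.5,0,0],[0,0,0]],[1,[-0.4,0,0],[0,0,0]],[1,[0,0,0],[0,0,0]]]'
python3 -c "
from h import *
to([.6097-.063*.985,-.210+.063*.174,.190],-10,1)"
```

```text
clock: 12.0
ee_pos: [0.5653, -0.2026, 0.1906]
ee_rot: [0.996, -0.088, 0.001, -0.002]
wrist_force: [0.9, -0.1, -1.5]
gripper_width: 0.0198
t 12.0 pos [ 0.5653 -0.2026  0.1906] shift cm [-1.8  -0.05  0.06] turn [-0.03 -0.   -0.01] per row [-1.8  -0.05  0.06] [-0.03 -0.   -0.01] F [ 0.94 -0.15 -1.52] T [-0.1  -0.25 -0.05] w 0.0198
```

```bash
python3 -m creep '[[1,[-0.3,0,0],[0,0,0]],[1,[-0.3,0,0],[0,0,0]],[1,[-0.3,0,0],[0,0,0]],[1,[-0.2,0,0],[0,0,0]]]'
python3 -c "
from h import *
to([.6097-.063*.985,-.210+.063*.174,.190],-10,1)
p,d=bot.capture('top')
P=cloud('top',d);z=P[...,2]
p=p[160:310,300:420]; cv2.imwrite('pics/t4.png',cv2.resize(p,None,fx=4,fy=4,interpolation=cv2.INTER_CUBIC)[:,:,::-1])"
```

```text
clock: 12.5
ee_pos: [0.5542, -0.2007, 0.1906]
ee_rot: [0.996, -0.088, 0.001, -0.002]
wrist_force: [1.6, -0.4, -2.6]
gripper_width: 0.0203
t 12.5 pos [ 0.5542 -0.2007  0.1906] shift cm [-0.68 -0.04  0.06] turn [-0.03 -0.01 -0.01] per row [-0.68 -0.04  0.06] [-0.03 -0.01 -0.01] F [ 1.6  -0.44 -2.61] T [-0.19 -0.59 -0.04] w 0.0203
```

View pics/t4.png

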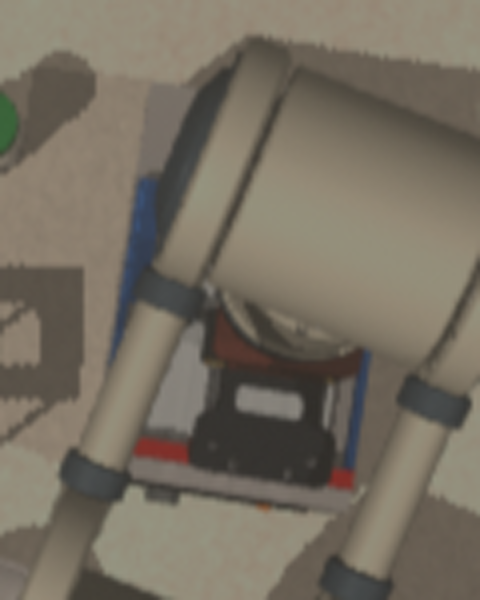

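The lid (crop 175,380) has followed, and its near edge is now just short of the red stop (160,447). I continue in small steps and watch the force.

```bash
python3 -m creep '[[1,[-0.2,0,0],[0,0,0]],[1,[-0.2,0,0],[0,0,0]]]'; python3 -m creep '[[1,[-0.15,0,0],[0,0,0]]]';python3 -c "
from h import *
to([.6097-.063*.985,-.210+.063*.174,.190],-10,1)"
```

```text
clock: 12.8
ee_pos: [0.5499, -0.1999, 0.1906]
ee_rot: [0.996, -0.088, 0.001, -0.002]
wrist_force: [2.4, -0.1, -2.0]
gripper_width: 0.02
clock: 12.92
ee_pos: [0.5484, -0.1996, 0.1906]
ee_rot: [0.996, -0.088, 0.001, -0.002]
wrist_force: [3.1, -0.0, -2.5]
gripper_width: 0.02
t 12.93 pos [ 0.5484 -0.1996  0.1906] shift cm [-0.08 -0.04  0.06] turn [-0.03 -0.01 -0.01] per row [-0.08 -0.04  0.06] [-0.03 -0.01 -0.01] F [ 3.08 -0.05 -2.51] T [-0.06 -0.96 -0.04] w 0.02
```

```bash
python3 -m creep '[[1,[-0.15,0,0],[0,0,0]]]'; python3 -m creep '[[1,[-0.15,0,0],[0,0,0]]]';python3 -c "
from h import *
to([.6097-.063*.985,-.210+.063*.174,.190],-10,1)"
```

```text
clock: 13.05
ee_pos: [0.5478, -0.1993, 0.191]
ee_rot: [0.996, -0.088, 0.002, -0.002]
wrist_force: [6.4, 0.3, -1.4]
gripper_width: 0.0197
clock: 13.18
ee_pos: [0.5473, -0.1992, 0.1915]
ee_rot: [0.996, -0.087, 0.004, -0.002]
wrist_force: [5.8, -0.1, -2.5]
gripper_width: 0.0196
t 13.18 pos [ 0.5473 -0.1992  0.1915] shift cm [ 0.03 -0.02  0.15] turn [-0.03 -0.04 -0.  ] per row [ 0.03 -0.02  0.15] [-0.03 -0.04 -0.  ] F [ 5.84 -0.07 -2.55] T [-0.31 -1.56 -0.02] w 0.0196
```

The stop is met: 1.5 mm commands now give under 0.6 mm, and the force jumped from 3 N to 6 N at 63.6 mm of travel. I ease off and lift slowly.

```bash
python3 -m creep '[[1,[0.08,0,0],[0,0.03,0]],[1,[0,0,-0.2],[0,0,0]],[1,[0,0,-0.2],[0,0,0]],[1,[0,0,-0.2],[0,0,0]],[1,[0,0,-0.2],[0,0,0]],[1,[0,0,0],[0,0,0]]]';python3 -c "
from h import *
to([.6097-.063*.985,-.210+.063*.174,.190],-10,1)"
```

```text
clock: 13.92
ee_pos: [0.5461, -0.199, 0.1975]
ee_rot: [0.996, -0.088, 0.003, -0.003]
wrist_force: [2.0, 0.1, -3.9]
gripper_width: 0.0201
t 13.93 pos [ 0.5461 -0.199   0.1975] shift cm [ 0.15 -0.02  0.75] turn [-0.03 -0.03 -0.  ] per row [ 0.15 -0.02  0.75] [-0.03 -0.03 -0.  ] F [ 2.05  0.08 -3.93] T [-0.1  -0.54  0.03] w 0.0201
```

```bash
python3 -m creep '[[1,[0.05,0,-0.3],[0,0,0]],[1,[0,0,-0.3],[0,0,0]],[1,[0,0,-0.3],[0,0,0]],[1,[0,0,-0.3],[0,0,0]],[1,[0,0,-0.3],[0,0,0]],[1,[0,0,0],[0,0,0]]]';python3 -c "
from h import *
to([.6097-.063*.985,-.210+.063*.174,.190],-10,1)
p,d=bot.capture('side')
p=p[130:270,260:430]; cv2.imwrite('pics/s5.png',cv2.resize(p,None,fx=4.2,fy=4.2,interpolation=cv2.INTER_CUBIC)[:,:,::-1])"
```

```text
clock: 14.68
ee_pos: [0.546, -0.1991, 0.2133]
ee_rot: [0.996, -0.088, 0.002, -0.003]
wrist_force: [-0.4, -0.8, -5.7]
gripper_width: 0.02
t 14.68 pos [ 0.546  -0.1991  0.2133] shift cm [ 0.16 -0.02  2.33] turn [-0.03 -0.02 -0.01] per row [ 0.16 -0.02  2.33] [-0.03 -0.02 -0.01] F [-0.44 -0.77 -5.71] T [-0.07 -0.17 -0.01] w 0.02
```

View pics/s5.png

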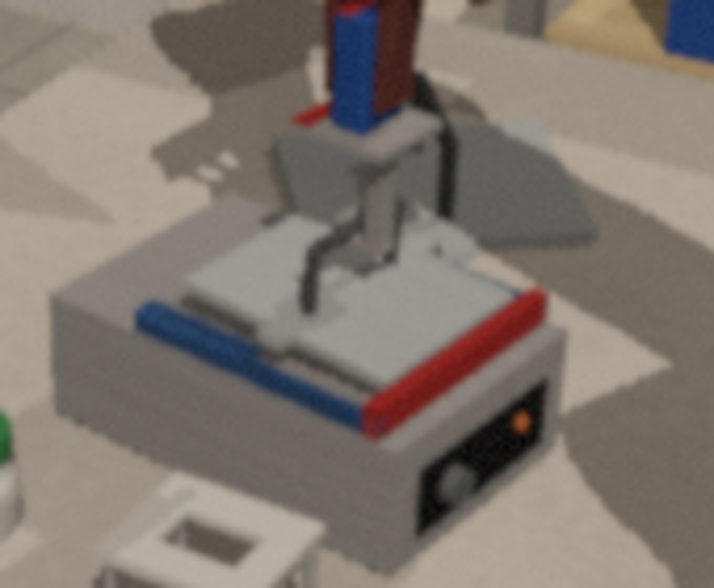

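The lid hangs level, with the full weight of about 4 N on the hook, and its underside is level with the stop's top. I raise it further.

```bash
python3 -m creep '[[1,[0,0,-0.4],[0,0,0]],[1,[0,0,-0.6],[0,0,0]],[1,[0,0,-0.7],[0,0,0]],[1,[0,0,-0.7],[0,0,0]],[1,[0,0,-0.7],[0,0,0]],[1,[0,0,-0.7],[0,0,0]],[1,[0,0,-0.6],[0,0,0]],[1,[0,0,-0.4],[0,0,0]],[1,[0,0,-0.2],[0,0,0]],[1,[0,0,0],[0,0,0]]]';python3 -c "
from h import *
to([.512,.251,.265],-.9,1)"
```

```text
clock: 15.98
ee_pos: [0.5457, -0.1994, 0.267]
ee_rot: [0.996, -0.088, 0.002, -0.003]
wrist_force: [-0.5, -0.3, -5.5]
gripper_width: 0.02
t 15.97 pos [ 0.5457 -0.1994  0.267 ] shift cm [-11.18 -43.76   0.41] turn [-0.03 -0.03 -0.92] per row [-11.18 -43.76   0.41] [-0.03 -0.03 -0.92] F [-0.54 -0.3  -5.48] T [-0.07 -0.11 -0.01] w 0.02
```

```bash
python3 -m creep '[[1,[-0.1,-0.4,0],[0,0,0]],[1,[-0.2,-0.8,0],[0,0,-0.05]],[1,[-0.3,-1.2,0],[0,0,-0.05]],[1,[-0.4,-1.6,0],[0,0,-0.05]],[1,[-0.4,-1.9,0],[0,0,-0.05]],[1,[-0.5,-2,0],[0,0,-0.05]],[1,[-0.5,-2,0],[0,0,-0.05]],[1,[-0.4,-2,0],[0,0,-0.05]],[1,[-0.4,-2,0],[0,0,-0.05]],[1,[-0.4,-2,0],[0,0,-0.05]],[1,[-0.4,-2,0],[0,0,-0.05]],[1,[-0.3,-2,0],[0,0,-0.05]],[1,[-0.3,-2,0],[0,0,-0.05]],[1,[-0.3,-2,0],[0,0,-0.05]],[1,[-0.3,-2,0],[0,0,-0.05]],[1,[-0.3,-2,0],[0,0,-0.05]],[1,[-0.2,-2,0],[0,0,-0.05]],[1,[-0.2,-1.7,0],[0,0,-0.05]],[1,[-0.1,-1.3,0],[0,0,-0.05]],[1,[-0.1,-1,0],[0,0,0]]]';python3 -c "
from h import *
to([.512,.251,.265],-.9,1)"
```

```text
clock: 18.48
ee_pos: [0.5067, 0.1742, 0.2713]
ee_rot: [1.0, 0.002, 0.004, -0.004]
wrist_force: [0.8, -0.2, -5.4]
gripper_width: 0.0198
t 18.48 pos [0.5067 0.1742 0.2713] shift cm [ 0.55 -7.68  0.7 ] turn [-0.05 -0.05  0.11] per row [ 0.55 -7.68  0.7 ] [-0.05 -0.05  0.11] F [ 0.76 -0.18 -5.38] T [-0.1  -0.06 -0.02] w 0.0198
```

```bash
python3 -m creep '[[1,[0,-1,0.2],[-0.01,0,0]],[1,[0.1,-1.2,0.4],[-0.01,-0.01,0.02]],[1,[0.1,-1.2,0.5],[-0.01,-0.01,0.02]],[1,[0.1,-1.2,0.5],[-0.01,-0.01,0.02]],[1,[0.1,-1,0.5],[-0.01,-0.01,0.02]],[1,[0,-0.7,0.5],[0,0,0]],[1,[0,-0.4,0.4],[0,0,0]],[1,[0,-0.2,0.3],[0,0,0]],[1,[0,0,0],[0,0,0]],[1,[0,0,0],[0,0,0]],[1,[0,0,0],[0,0,0]]]';python3 -c "
from h import *
to([.512,.251,.139],-.9,1)
p,d=bot.capture('side'); np.savez('s6.npz',p=p,d=d)
P=cloud('side',d)
p=p[180:460,120:420]; cv2.imwrite('pics/s6.png',cv2.resize(p,None,fx=2,fy=2)[:,:,::-1])"
```

```text
clock: 19.85
ee_pos: [0.5117, 0.2472, 0.2355]
ee_rot: [1.0, -0.006, -0.0, 0.001]
wrist_force: [1.1, 0.2, -5.3]
gripper_width: 0.02
t 19.85 pos [0.5117 0.2472 0.2355] shift cm [ 0.03 -0.4   9.65] turn [0.01 0.   0.02] per row [ 0.03 -0.4   9.65] [0.01 0.   0.02] F [ 1.09  0.22 -5.32] T [-0.07 -0.08 -0.  ] w 0.02
```

View pics/s6.png

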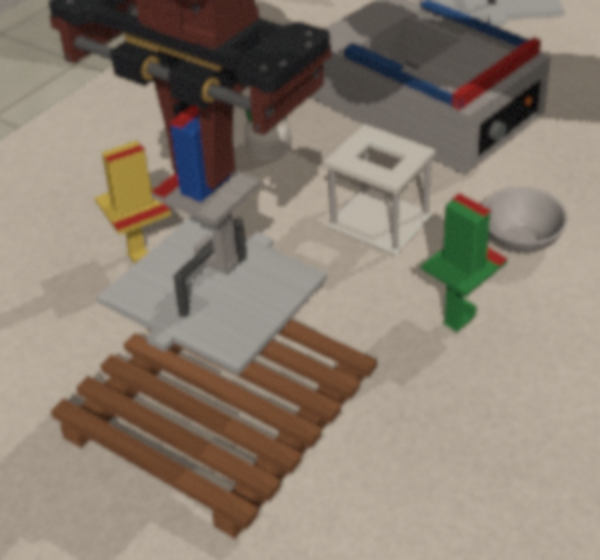

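Lid hangs on the hook, crop (215,290), clear above the trivet. I fit a plane and its centre from this view's depth.

```bash
python3 - <<'E'
from h import *
z=np.load('s6.npz');p,d=z['p'],z['d'];P=cloud('side',d);Z=P[...,2]
hsv=cv2.cvtColor(p,cv2.COLOR_RGB2HSV)
v,u=np.mgrid[:480,:640]
m=((Z>.105)&(Z<.145)&(u>160)&(u<290)&(v>285)&(v<370)&(hsv[...,2]>95)&(hsv[...,1]<60)).astype(np.uint8)
c=max(cv2.findContours(m,0,2)[0],key=cv2.contourArea);mm=np.zeros_like(m);cv2.drawContours(mm,[c],-1,1,-1)
q=P[(cv2.erode(mm,np.ones((5,5)))>0)&(m>0)]; q=q[~np.isnan(q[:,0])]
A=np.c_[q[:,:2]-q[:,:2].mean(0),np.ones(len(q))];s=np.linalg.lstsq(A,q[:,2],rcond=None)[0]
print(len(q),'slope deg x,y',np.degrees(s[:2]),'z',s[2],'mean',q.mean(0))
w=np.array([ray('side',a,b,s[2])[:2] for a,b in c[:,0].astype(float)],np.float32);print(cv2.minAreaRect(w))
E
```

```text
3353 slope deg x,y [ 0.71668537 -0.12265071] z 0.12661174396027938 mean [0.50352373 0.25668607 0.12661174]
((0.5119103193283081, 0.2481645941734314), (0.1333584189414978, 0.1347607970237732), 89.30542755126953)
```

The lid is level to 0.7° and centred at (0.512, 0.248). I lower it.

```bash
python3 -m creep '[[1,[0.1,-0.1,0.4],[0,0,0]],[1,[0.1,-0.15,0.7],[0,0,0]],[1,[0.1,-0.1,0.9],[0,0,0]],[1,[0,0,0.9],[0,0,0]],[1,[0,0,0.9],[0,0,0]],[1,[0,0,0.9],[0,0,0]],[1,[0,0,0.9],[0,0,0]],[1,[0,0,0.7],[0,0,0]],[1,[0,0,0.5],[0,0,0]],[1,[0,0,0.3],[0,0,0]],[1,[0,0,0],[0,0,0]],[1,[0,0,0],[0,0,0]]]';python3 -c "
from h import *
to([.514,.252,.14],-.9,1)"
```

```text
clock: 21.4
ee_pos: [0.5148, 0.2505, 0.159]
ee_rot: [1.0, -0.007, -0.0, 0.001]
wrist_force: [-0.4, 1.2, -4.9]
gripper_width: 0.02
t 21.4 pos [0.5148 0.2505 0.159 ] shift cm [-0.08 -0.16  1.9 ] turn [0.01 0.   0.01] per row [-0.08 -0.16  1.9 ] [0.01 0.   0.01] F [-0.36  1.17 -4.94] T [-0.06 -0.05  0.02] w 0.02
```

```bash
python3 -m creep '[[1,[0,-0.1,0.3],[0,0,0]],[1,[0,0,0.3],[0,0,0]],[1,[0,0,0.3],[0,0,0]],[1,[0,0,0.25],[0,0,0]],[1,[0,0,0.2],[0,0,0]],[1,[0,0,0.15],[0,0,0]],[1,[0,0,0.15],[0,0,0]],[1,[0,0,0.1],[0,0,0]]]'; python3 -m creep '[[1,[0,0,0.15],[0,0,0]],[1,[0,0,0.15],[0,0,0]],[1,[0,0,0],[0,0,0]]]'
```

```text
clock: 22.4
ee_pos: [0.515, 0.2516, 0.1408]
ee_rot: [1.0, -0.007, 0.0, 0.001]
wrist_force: [0.2, 0.5, -4.8]
gripper_width: 0.0198
clock: 22.78
ee_pos: [0.5155, 0.2518, 0.1388]
ee_rot: [1.0, -0.007, 0.001, 0.0]
wrist_force: [0.4, 0.2, -4.9]
gripper_width: 0.0195
```

```bash
python3 -m creep '[[1,[0,0,0.12],[0,0,0]],[1,[0,0,0.12],[0,0,0]],[1,[0,0,0.1],[0,0,0]]]'; python3 -m creep '[[1,[0,0,0.12],[0,0,0]],[1,[0,0,0.12],[0,0,0]],[1,[0,0,0.1],[0,0,0]],[1,[0,0,0],[0,0,0]]]'
```

```text
clock: 23.15
ee_pos: [0.5161, 0.2521, 0.1368]
ee_rot: [1.0, -0.007, 0.002, -0.0]
wrist_force: [0.4, 0.7, -1.2]
gripper_width: 0.02
clock: 23.65
ee_pos: [0.5162, 0.2521, 0.1332]
ee_rot: [1.0, -0.007, 0.002, -0.0]
wrist_force: [0.3, -0.2, -1.6]
gripper_width: 0.02
```

Landed: the load came off at TCP z of about 0.137. I lower the hook clear of the bar and back it out.

```bash
python3 -m creep '[[1,[-0.1,0,0.4],[0,0,0]],[1,[0,0,0.4],[0,0,0]],[1,[0,0,0.4],[0,0,0]],[1,[0,0,0],[0,0,0]]]'; python3 -m creep '[[1,[-0.4,0,0],[0,0,0]],[1,[-0.6,0,0],[0,0,0]]]';python3 -c "
from h import *
to([.48,.252,.1205],-.9,1)"
```

```text
clock: 24.15
ee_pos: [0.515, 0.2521, 0.1199]
ee_rot: [1.0, -0.007, 0.002, -0.0]
wrist_force: [-0.6, 0.9, -1.2]
gripper_width: 0.02
clock: 24.4
ee_pos: [0.5047, 0.2522, 0.1199]
ee_rot: [1.0, -0.007, 0.002, -0.0]
wrist_force: [-0.1, -0.1, -2.0]
gripper_width: 0.0197
t 24.4 pos [0.5047 0.2522 0.1199] shift cm [-2.47  0.05 -0.07] turn [-0.   -0.02  0.01] per row [-2.47  0.05 -0.07] [-0.   -0.02  0.01] F [-0.11 -0.05 -2.04] T [-0.06 -0.05  0.05] w 0.0197
```

```bash
python3 -m creep '[[1,[-0.8,0,0],[0,0,0]],[1,[-0.9,0,0],[0,0,0]],[1,[-0.8,0,0],[0,0,0]],[1,[0,0,-0.8],[0,0,0]],[1,[0,0,-1.5],[0,0,0]],[1,[0,0,-2],[0,0,0]],[1,[0,0,-2],[0,0,0]],[1,[0,0,-2],[0,0,0]],[1,[0,0,-2],[0,0,0]],[1,[0,0,-2],[0,0,0]],[1,[0,0,0],[0,0,0]]]';python3 -c "
from h import *
to([.5196,-.006,.245],-.8,10)"
```

```text
clock: 25.78
ee_pos: [0.4786, 0.2528, 0.2583]
ee_rot: [1.0, -0.007, 0.007, -0.002]
wrist_force: [1.3, -0.2, -2.5]
gripper_width: 0.0198
t 25.77 pos [0.4786 0.2528 0.2583] shift cm [ 4.43 25.83  1.27] turn [-0.03 -0.08  0.  ] per row [0.44 2.58 0.13] [-0.   -0.01  0.  ] F [ 1.26 -0.19 -2.48] T [ 0.   -0.01 -0.02] w 0.0198
```

```bash
python3 -m creep '[[1,[0.4,2.4,0],[0,0,0]],[1,[0.4,2.6,0],[0,-0.04,0]],[1,[0.4,2.6,0],[0,-0.04,0]],[1,[0.4,2.6,0],[0,0,0]],[1,[0.4,2.6,0],[0,0,0]],[1,[0.4,2.6,0],[0,0,0]],[1,[0.4,2.6,0],[0,0,0]],[1,[0.4,2.6,0],[0,0,0]],[1,[0.3,2,0],[0,0,0]],[1,[0,0,0],[0,0,0]],[1,[0,0,0],[0,0,0]]]';python3 -c "
from h import *
to([.5196,-.006,.2],-.8,1)"
```

```text
clock: 27.15
ee_pos: [0.5111, 0.0196, 0.2535]
ee_rot: [1.0, -0.007, -0.003, -0.002]
wrist_force: [0.6, -0.2, -2.5]
gripper_width: 0.0198
t 27.15 pos [0.5111 0.0196 0.2535] shift cm [0.92 2.57 5.33] turn [-0.03  0.03  0.  ] per row [0.92 2.57 5.33] [-0.03  0.03  0.  ] F [ 0.56 -0.16 -2.49] T [-0.02 -0.08  0.02] w 0.0198
```

```bash
python3 -m creep '[[1,[0.4,1.2,0.7],[-0.03,0.03,0]],[1,[0.4,1.2,1],[0,0,0]],[1,[0.1,0.2,1.2],[0,0,0]],[1,[0,0,1.2],[0,0,0]],[1,[0,0,0.8],[0,0,0]],[1,[0,0,0],[0,0,0]],[1,[0,0,0],[0,0,0]]]';python3 -c "
from h import *
to([.5196,-.006,.18],-.8,1)
p,d=bot.capture('side'); np.savez('s7.npz',p=p,d=d); e=bot.read_state()['ee_pos']
print('proj hook origin',proj('side',[e[0],e[1],e[2]-.0818]),'shoulder corners',[np.round(proj('side',[e[0]+a,e[1]+b,e[2]-.0818+.069]),1) for a,b in((.028,.025),(-.028,.025),(-.028,-.025))],'stand hole corner',[np.round(proj('side',[.5188+a,-.0065+b,.082]),1) for a,b in((.02,.013),(-.02,.013),(-.02,-.013),(.02,-.013))])
p=p[170:310,250:380]; cv2.imwrite('pics/s7.png',cv2.resize(p,None,fx=4.2,fy=4.2,interpolation=cv2.INTER_CUBIC)[:,:,::-1])"
```

```text
clock: 28.02
ee_pos: [0.5196, -0.0063, 0.1995]
ee_rot: [1.0, -0.006, -0.001, 0.0]
wrist_force: [-0.1, 0.3, -1.7]
gripper_width: 0.0201
t 28.02 pos [ 0.5196 -0.0063  0.1995] shift cm [ 0.   -0.03  1.95] turn [0.   0.01 0.02] per row [ 0.   -0.03  1.95] [0.   0.01 0.02] F [-0.08  0.28 -1.66] T [ 0.   -0.09 -0.  ] w 0.0201
proj hook origin (np.float64(309.06713639675564), np.float64(241.7424025679435)) shoulder corners [array([288.2, 212.3]), array([315.7, 221.1]), array([329.6, 207.9])] stand hole corner [array([296.9, 257.6]), array([315.2, 264.2]), array([322.1, 256.9]), array([304. , 250.5])]
```

View pics/s7.png

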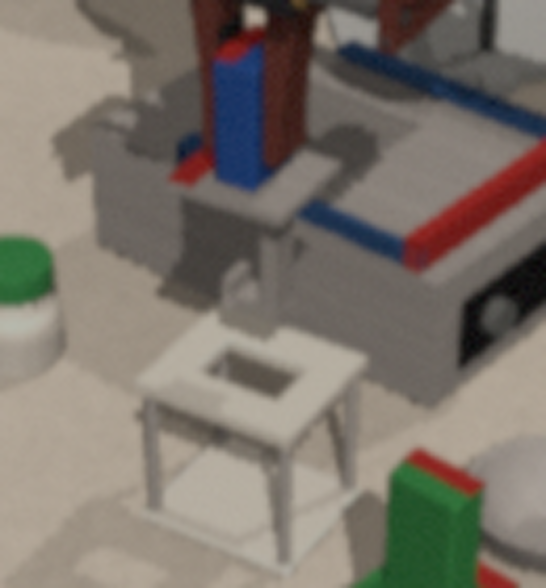

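The lifter hangs upright in the grip: its shoulder corners at crop (277,220) and (340,158) fall within about 1.5 px of prediction. The hook is above the hole (255,372). I insert it.

```bash
python3 -m creep '[[1,[0,0,0.8],[0,0,0]],[1,[0,0,1],[0,0,0]],[1,[0,0,1],[0,0,0]],[1,[0,0,0.8],[0,0,0]],[1,[0,0,0],[0,0,0]]]';python3 -c "
from h import *
to([.5196,-.006,.0998],-.8,1)"
```

```text
clock: 28.7
ee_pos: [0.5195, -0.0062, 0.1609]
ee_rot: [1.0, -0.005, -0.001, 0.0]
wrist_force: [0.5, 0.3, -1.5]
gripper_width: 0.02
t 28.7 pos [ 0.5195 -0.0062  0.1609] shift cm [ 0.02 -0.02  6.11] turn [0.   0.01 0.02] per row [ 0.02 -0.02  6.11] [0.   0.01 0.02] F [ 0.47  0.31 -1.47] T [-0.03 -0.08 -0.01] w 0.02
```

```bash
python3 -m creep '[[1,[0,0,0.7],[0,0,0.02]],[1,[0,0,0.9],[0,0,0]],[1,[0,0,0.9],[0,0,0]],[1,[0,0,0.9],[0,0,0]],[1,[0,0,0.8],[0,0,0]],[1,[0,0,0.6],[0,0,0]],[1,[0,0,0.4],[0,0,0]],[1,[0,0,0.2],[0,0,0]],[1,[0,0,0],[0,0,0]]]';python3 -c "
from h import *
to([.5196,-.006,.0998],-.8,1)"
```

```text
clock: 29.82
ee_pos: [0.5196, -0.0062, 0.1035]
ee_rot: [1.0, -0.007, -0.001, 0.0]
wrist_force: [-0.2, 0.1, -1.4]
gripper_width: 0.0198
t 29.82 pos [ 0.5196 -0.0062  0.1035] shift cm [-0.   -0.02  0.37] turn [ 0.    0.01 -0.  ] per row [-0.   -0.02  0.37] [ 0.    0.01 -0.  ] F [-0.23  0.1  -1.43] T [-0.07 -0.01  0.04] w 0.0198
```

```bash
python3 -m creep '[[1,[0,0,0.12],[0,0,0]],[1,[0,0,0.12],[0,0,0]],[1,[0,0,0.12],[0,0,0]],[1,[0,0,0],[0,0,0]]]';python3 -m creep '[[1,[0,0,0.1],[0,0,0]],[1,[0,0,0],[0,0,0]]]'
```

```text
clock: 30.32
ee_pos: [0.52, -0.0063, 0.1004]
ee_rot: [1.0, -0.007, -0.0, 0.0]
wrist_force: [0.4, 0.4, -1.8]
gripper_width: 0.0197
clock: 30.58
ee_pos: [0.5202, -0.0063, 0.0997]
ee_rot: [1.0, -0.007, 0.0, 0.0]
wrist_force: [1.2, 0.2, -1.6]
gripper_width: 0.02
```

```bash
python3 -m creep '[[1,[0,0,0.1],[0,0,0]],[1,[0,0,0.1],[0,0,0]],[1,[0,0,0],[0,0,0]]]';python3 -m creep '[[1,[0,0,0.1],[0,0,0]],[1,[0,0,0],[0,0,0]]]'
```

```text
clock: 30.95
ee_pos: [0.5203, -0.0063, 0.0997]
ee_rot: [1.0, -0.007, 0.001, 0.0]
wrist_force: [-0.2, 0.5, -2.2]
gripper_width: 0.02
clock: 31.2
ee_pos: [0.5203, -0.0063, 0.0998]
ee_rot: [1.0, -0.007, 0.001, 0.0]
wrist_force: [-0.4, -0.5, -1.2]
gripper_width: 0.0197
```

```bash
python3 -m creep '[[1,[0,0,0.3],[0,0,0]]]'
```

```text
clock: 31.32
ee_pos: [0.5204, -0.0064, 0.0996]
ee_rot: [1.0, -0.007, 0.002, 0.0]
wrist_force: [-9.9, 0.6, 25.6]
gripper_width: 0.02
```

Seated: a 3 mm push gives no motion and 26 N, at the same height as it was picked. I release and rise.

```bash
python3 -m creep '[[1,[0,0,-0.05],[0,0,0]],[3,[0,0,0],[0,0,0]],[5,[0,0,0],[0,0,0]],[8.7,[0,0,0],[0,0,0]],[8.7,[0,0,0],[0,0,0]],[8.7,[0,0,0],[0,0,0]],[8.7,[0,0,0],[0,0,0]],[8.7,[0,0,-0.05],[0,0,0]],[8.7,[0,0,-0.1],[0,0,0]]]'
```

```text
clock: 32.45
ee_pos: [0.5206, -0.0063, 0.1002]
ee_rot: [1.0, -0.007, 0.002, 0.0]
wrist_force: [-0.0, -0.1, -0.6]
gripper_width: 0.087
```

```bash
python3 -m creep '[[8.7,[0,0,-0.5],[0,0,0]],[8.7,[0,0,-1.5],[0,0,0]],[8.7,[0,0,-2.5],[0,0,0]],[8.7,[0,0,-3],[0,0,0]],[8.7,[0,0,-3],[0,0,0]],[8.7,[0,0,-3],[0,0,0]],[8.7,[0,3,-2],[0,0,0]],[8.7,[0,5,0],[0,0,0]],[8.7,[-1,5,0],[0,0,0]],[8.7,[-1,5,0],[0,0,0]],[8.7,[-1,5,0],[0,0,0]],[8.7,[-1,5,0],[0,0,0]],[8.7,[-1,5,0],[0,0,0]],[8.7,[0,4,0],[0,0,0]],[8.7,[0,0,0],[0,0,0]]]'
python3 - <<'E'
from h import *
p,d=bot.capture('top'); ps,ds=bot.capture('side'); P=cloud('top',d);Z=P[...,2]
cv2.imwrite('pics/f.png',np.vstack([cv2.resize(p[160:330,110:410],None,fx=1.7,fy=1.7),cv2.resize(ps[180:440,140:440],(510,300))])[:,:,::-1])
hsv=cv2.cvtColor(p,cv2.COLOR_RGB2HSV);H,S,V=[hsv[...,i] for i in range(3)]
v,u=np.mgrid[:480,:640]
def rect(m,n,zz):
    c=max(cv2.findContours(m.astype(np.uint8),0,2)[0],key=cv2.contourArea)
    w=np.array([ray('top',a,b,zz)[:2] for a,b in c[:,0].astype(float)],np.float32);print(n,[np.round(x,4) for x in cv2.minAreaRect(w)])
B=(u>125)&(u<220)&(v>210)&(v<310)
rect(B&(Z>.015)&((S>90)|(Z>.028)),'trivet',.025); rect(B&(S<70)&(Z>.024),'lid',.031)
q=P[B&(S<70)&(Z>.024)&(Z<.045)];q=q[~np.isnan(q[:,0])];A=np.c_[q[:,:2]-q[:,:2].mean(0),np.ones(len(q))];s=np.linalg.lstsq(A,q[:,2],rcond=None)[0];print('slope',np.degrees(s[:2]),s[2])
red=((H<8)|(H>172))&(S>120); L=(u>250)&(u<300)&(v>230)&(v<290)
rect(red&L&(Z>.12),'red top',.147);rect(red&L&(Z<.12),'red shoulder',.087)
print('top z',np.nanmedian(Z[red&L&(Z>.12)]),np.nanmedian(Z[red&L&(Z<.12)]))
E
```

```text
clock: 34.33
ee_pos: [0.4638, -0.3865, 0.2792]
ee_rot: [1.0, -0.006, 0.011, 0.004]
wrist_force: [-0.0, -0.2, 0.1]
gripper_width: 0.0868
trivet [array([0.5151, 0.252 ]), array([0.1775, 0.1876]), np.float64(89.0026)]
lid [array([0.5179, 0.2493]), array([0.1295, 0.1317]), np.float64(89.1214)]
slope [0.00770626 0.03954692] 0.030248674475869944
red top [array([ 0.5244, -0.0071]), array([0.0305, 0.0065]), np.float64(89.0988)]
red shoulder [array([ 0.5402, -0.0068]), array([0.0458, 0.0115]), np.float64(89.0981)]
top z 0.14654342373866913 0.0871759025522606
```

View pics/f.png

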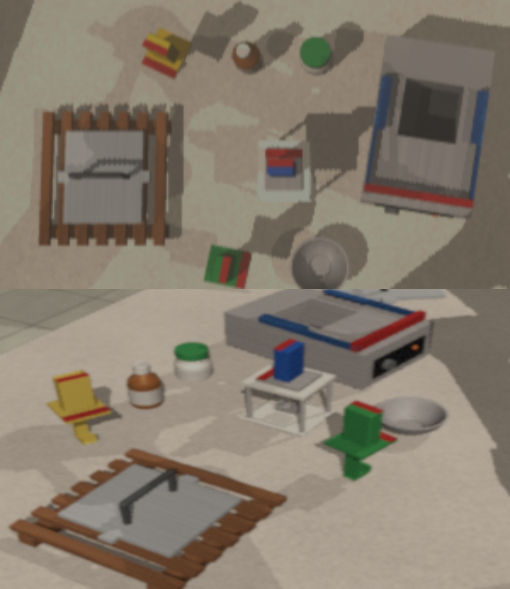

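The final views show the lid flat on the trivet at (105,175), about 3 mm off its middle. The lifter is back in its stand exactly as it started (280,160), and the bystanders have not moved.

```bash
python3 -c "
from bench import bot
print(bot.job_done())"
```

```text
the job is handed in; nothing more can be done
None
```

The job is done and was handed in just after 34 s on the robot's clock, against the 72 s limit. I took the blue lifter and hooked the small lid's loop at its middle. I drew the lid about 63 mm until the stop showed as a stall and a force rise from 3 N to 6 N. Then I lifted it level, set it on the trivet, unhooked, and put the lifter back in its stand.

**Last checks**
- **Lid:** it lies flat, with under 0.1° of slope and its top at 30 mm. Its centre is about 3 to 4 mm from the trivet's middle.
- **Lifter:** the red marks on the lifter are at the same positions as at the start, so it is upright and seated. The seating check gave about 26 N, and the gripper is well clear.
- **Vial, jar and bowl:** they look untouched in the final pictures, but I did not measure them.

No check failed or disagreed.

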